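# Hold the right loupe in focus over a culture dish

## Task

One of the two open culture dishes stands on the lit white window of the viewing base, in front of the focus column: for the dish with the few large colonies take the big blue-framed loupe, for the dish with the many pinpoint colonies the small yellow-framed one. Pick that loupe up by its handle and hold it level over the middle of the dish on the window, its lens at the height of the pointer on the column's collar of the same colour. Finish while still holding it there, motionless and touching nothing else; leave the dishes, the collars, the other loupe and the things standing about as they are.

Things in the scene. Friction and masses are not known exactly. Their poses are not given: they have to be found in the camera images.
- viewer: Fixed viewing base, white and grey, 160 (x) x 236 (y) x 30 mm high, level; turned up to 15 degrees about z. Origin: centre of its underside. Lit white window (104 mm square) near its +y end; waiting seat (black circle) at x -15, y -58 mm. Behind the window, at x +66, y +58 mm, the upright steel focus column: 12 mm thick, top 214 mm above the worktop, with two coloured collars 24 mm across.
- window (a point): Centre of the lit window, at the top of the base (30 mm above the worktop), at x = -15, y = +58 mm of the base. The dish to be looked at stands centred here; the other one stands on the waiting seat.
- collar_blue_mark (a point): Tip of the blue (upper) collar's pointer, at mid-height of the pointer (4 mm thick): the focal height for the blue loupe's lens, 135 to 175 mm above the worktop, different each time. It lies 22 mm in front of the column's axis, 59 mm sideways from the window's centre. The collar holds by friction: do not shift it.
- collar_yellow_mark (a point): The same for the yellow collar, the lower of the two: the focal height for the yellow loupe's lens, 85 to 110 mm above the worktop.
- dish_large: Open culture dish with dark red agar and nine large cream colonies. 90 mm across, 15 mm high, agar 8 mm above its underside; stands loose on the base, at the window or the waiting seat. Origin: centre of its underside.
- dish_pinpoint: Open culture dish with straw-yellow agar and some fifty pinpoint white colonies (3 mm). Same size and origin; stands at the other of the two places.
- loupe_blue: Large hand loupe (about 140 g): blue round frame 80 mm across, 14 mm high, clear lens, black handle. Lies flat on the worktop, left or right of the base (changes). Origin: on the lens axis, at the underside; z up along the lens axis; the handle points along -x, roughly to the robot, from 52 to 160 mm from the lens axis, 20 mm wide (y), 18 mm high from the underside up.
- loupe_blue_lens (a point): Centre of the blue loupe's lens, 7 mm above the loupe's underside.
- loupe_blue_grip (a point): Centre of mass of the blue loupe and the best place to grip it: on the handle, 76 mm from the lens axis, 9 mm above the underside (mid-height of the handle).
- loupe_yellow: Small hand loupe (about 110 g): yellow round frame 56 mm across, 14 mm high, clear lens, black handle. Lies flat on the worktop on the other side of the base. Origin and axes as for the blue one; its handle runs from 40 to 148 mm from the lens axis along -x, 20 mm wide, 18 mm high.
- loupe_yellow_lens (a point): Centre of the yellow loupe's lens, 7 mm above the loupe's underside.
- loupe_yellow_grip (a point): Centre of mass of the yellow loupe and the best place to grip it: on the handle, 76 mm from the lens axis, 9 mm above the underside.
- vial_red: Bystander: small vial with a red cap, 24 mm across, 60 mm high, standing loose in front of the base. Origin: centre of its underside.
- bottle_green: Bystander: bottle with a green cap, 46 mm across, 92 mm high, standing loose behind and to the right of the base. Origin: centre of its underside.
- jar_blue: Bystander: jar with a blue cap, 53 mm across, 86 mm high, standing loose behind and to the left of the base. Origin: centre of its underside.
There are look-alikes about, which are no part of the job. Leave any purple look-alike of the dish_pinpoint alone.

How it is judged:
On the way:
1. the loupe that suits the dish on the window is lifted off the worktop in the fingers (((horizontal distance between dish_large and window below 0.02 m and height (world z) of loupe_blue_lens above 0.04 m and contact force between the fingers and loupe_blue above 1 N) or (horizontal distance between dish_pinpoint and window below 0.02 m and height (world z) of loupe_yellow_lens above 0.04 m and contact force between the fingers and loupe_yellow above 1 N))), for 0.1 s.
At the end, for the whole second after the job is handed in: The right loupe is held by its handle in the fingers alone, at rest (under 20 mm/s): lens centre within 12 mm sideways of the middle of the dish on the window and within 6 mm of the height of the pointer of its colour, axis within 8 degrees of vertical; the other loupe within 30 mm of where it lay (((horizontal distance between dish_large and window below 0.02 m and horizontal distance between loupe_blue_lens and dish_large below 0.012 m and z of loupe_blue_lens in the frame of collar_blue_mark between -0.006 and 0.006 m and angle between loupe_blue's own z axis and vertical below 0.14 rad and contact force between the fingers and loupe_blue above 1 N and contact force between loupe_blue and viewer below 0.3 N and contact force between loupe_blue and dish_large below 0.3 N and contact force between loupe_blue and dish_pinpoint below 0.3 N and horizontal distance between the grasp point and loupe_blue_lens above 0.045 m and horizontal distance between the grasp point and loupe_blue_grip below 0.085 m and linear speed of loupe_blue below 0.02 m/s and angular speed of loupe_blue below 0.15 rad/s and distance of loupe_yellow from where it was at the start of the episode below 0.03 m) or (horizontal distance between dish_pinpoint and window below 0.02 m and horizontal distance between loupe_yellow_lens and dish_pinpoint below 0.012 m and z of loupe_yellow_lens in the frame of collar_yellow_mark between -0.006 and 0.006 m and angle between loupe_yellow's own z axis and vertical below 0.14 rad and contact force between the fingers and loupe_yellow above 1 N and contact force between loupe_yellow and viewer below 0.3 N and contact force between loupe_yellow and dish_pinpoint below 0.3 N and contact force between loupe_yellow and dish_large below 0.3 N and horizontal distance between the grasp point and loupe_yellow_lens above 0.045 m and horizontal distance between the grasp point and loupe_yellow_grip below 0.085 m and linear speed of loupe_yellow below 0.02 m/s and angular speed of loupe_yellow below 0.15 rad/s and distance of loupe_blue from where it was at the start of the episode below 0.03 m))); the arm keeps its last pose, push and grip.
It fails at once if a dish is shifted more than 10 mm or pressed by a loupe (distance of any of dish_large, dish_pinpoint from where it was at the start of the episode above 0.01 m or contact force between any of loupe_blue, loupe_yellow and dish_large above 0.5 N or contact force between any of loupe_blue, loupe_yellow and dish_pinpoint above 0.5 N).
It fails at once if a collar is shifted more than 3 mm (distance of any of collar_blue_mark, collar_yellow_mark from where it was at the start of the episode above 0.003 m).
It fails at once if the loupe that is not needed is moved more than 30 mm ((horizontal distance between dish_large and window below 0.02 m and distance of loupe_yellow from where it was at the start of the episode above 0.03 m) or (horizontal distance between dish_pinpoint and window below 0.02 m and distance of loupe_blue from where it was at the start of the episode above 0.03 m)).
It fails at once if a loupe is tipped more than 35 degrees (angle between any of loupe_blue, loupe_yellow's own z axis and vertical above 0.61 rad).
It fails at once if the vial, bottle or jar is knocked over or shifted more than 20 mm (distance of any of vial_red, bottle_green, jar_blue from where it was at the start of the episode above 0.02 m or angle between any of vial_red, bottle_green, jar_blue's own z axis and vertical above 0.3 rad).
It also fails if it takes over 38 s, if anything falls off the work surface, if the arm or the gripper's body presses on something with over 40 N, if the wrist force passes 120 N, or if a joint passes its speed limit or range.

## Robot

A 6-joint arm with a two-finger parallel gripper is mounted at the origin on a cart in front of the work surface, level with it; the furniture and walls round the work are solid. World frame = base frame: x ahead of the robot, y to its left, z up, the work surface at z = 0. Lengths are in m, angles in rad, forces in N, time in s.
With the tool pointing down it reaches from about 0.4 to 0.825 m from the base axis. Payload 7 kg.
Tool frame: the origin (TCP) lies between the finger pads; the fingertips stand 11 mm ahead of it and the grasp point (between the pads) lies 8 mm behind it (arm.tips_ahead is the distance from the TCP to the fingertips, in m); z points along the fingers, x is the direction in which the jaws open and shut, and the axes are right-handed (so a half turn about z gives the same grasp; the last joint's range is limited). The gripper opens to 88 mm and grips with 3 to 60 N. Pads are 19 mm wide; open, the fingers measure 130 mm over their backs; the gripper's body (78 mm by 193 mm) begins 47 mm behind the grasp point.
Start: joints at [1.408, 0.359, 0.012, 0, -1.224, -0.288], TCP at [0.294, 0.608, 0.238] pointing down, gripper open.
Joint ranges: [-3.07, 3.07], [-1.43, 2.12], [-1.02, 1.25], [-3.03, 1.67], [-3.05, -0], [-3.03, 3.03]. Speed limits (rad/s): [2.39, 2.39, 3.01, 3.14, 3.14, 3.14].

## Interface

Orientations are given as [roll, pitch, yaw] about the fixed x, y, z axes, in that order (R = Rz(yaw) Ry(pitch) Rx(roll)).
In Python, from station import arm, optics, finder gives the robot as it stands. The module is installed in compiled form; this text tells all that it offers.
- The arm moves only by the tool apply_moves, never from a script. Its argument "increments" is one flat list of numbers, 6 for each row, row after row: the shift along the world's x, y, z in m, then the turn, a rotation vector about the world's x, y, z in rad. In form: [tx, ty, tz, rx, ry, rz, tx, ty, tz, rx, ry, rz, ...]. A call has 1 to 20 rows; each row shifts and turns the pose as measured when the row begins; what a row does not reach is not made up. A row lasts 1/12 s, in which the tool goes at most 41.7 mm and 7.16 degrees, less where a joint would pass 70% of its speed; a pose out of reach is approached as far as the arm can. A call with a gripper value outside its range is refused whole. "hand" is the closure, from 0 (fully open) to 1 (shut), set as the call begins (left out, the last holds). The fingers move at their own pace and stop on an object; "force" is the grip in N (left out, the last holds). Time passes only in rows, so rows that do not move let the fingers close. It gives the time, the measured TCP pose, the force and the opening at its end, in the units of the state.
- arm.get_state(): the state, without advancing time (a new reading comes with each control period).
- optics.grab_frame(name): name is "scene" or "side" or "wrist"; returns the picture (384x512x3 uint8, red, green, blue); there is no depth.
- optics.camera_model(name): a dict with "fx", "fy", "cx", "cy" (pixels), "dist_coeffs" ([k1, k2, p1, p2, k3] as OpenCV has them; the pictures are not rectified), "world_to_cam" (4x4, takes a point from world to camera coordinates); the wrist camera has in their place "T_tool_cam" (4x4, takes a point from camera to tool coordinates, whose origin is the TCP and whose axes are the tool frame's). Camera axes: x right, y up, looking along -z (the intrinsics and any distortion apply to the point x, -y, -z); pixel columns grow to the right and rows downward; lengths in m; the calibration is good to about 2 mm. A picture is of the moment at which its call begins: read the wrist's pose just before it. camera_model takes no time and is no camera call.
- arm.job_done(): hands the job in, once; it reports no verdict.
Trained networks look in the newest picture that a camera, given by its name, has taken for a name from the list of things; names that differ only in an ending like _2 or _b are one class to them, and where a whole thing is asked for, a point or a joint stands for the part that bears it (a point fixed in the world has none). Each returns a list of dicts, best first, with "conf" (0 to 1); they miss things now and then, are a little off and sometimes report something else, mostly with a low value. They report only what shows in the picture. A call takes as long as a camera call. They do not tell look-alikes from the thing itself.
- finder.find_in(camera, name): "box" ([left, top, right, bottom] in pixels, round what is visible of it).
- finder.landmark_of(camera, name): "point" ([column, row] in pixels: a listed point, or the origin of a listed thing).
The state is a dict: "t": time; "q": joint angles; "qd": joint speeds; "joint_efforts": joint torques, N m; "eef_pos": TCP position; "ee_rot": TCP orientation; "force": force on the tool from outside, world axes, zero at the start; "moment": the same for the moment, N m; "width": finger opening in m.
Only numpy, scipy, OpenCV 4.12 (cv2) and the standard library are available. Lean on these libraries where they do the work, as an engineer would, in place of code of your own. Each camera call takes 0.05 s, during which the arm holds its last target. There are 200 camera calls.

## Working session

There is one attempt and no reset: what is moved stays moved. The work goes in short steps, Python scripts to look and compute and a tool call to move; the robot and the scene stay as the last step left them, time stands still between calls to the robot, and variables do not carry over. Pictures are saved under pics/ and viewed, about 8 in all and at most 12, crops included, and the job is handed in when it is done.

Besides the shell and the picture viewer there is one more tool, called after "Call:" as name(argument=value, ...), one argument or row to a line, values as JSON. apply_moves: Moves the arm, as the interface text tells. Its arguments: {"type":"object","properties":{"increments":{"type":"array"},"hand":{"type":"number"},"force":{"type":"number"}},"required":["increments"]}

```bash
mkdir -p pics
cat > h.py <<'E'
import numpy as np, cv2
from station import arm, optics, finder
from scipy.spatial.transform import Rotation as R
def cam(name):
    m=optics.camera_model(name)
    K=np.array([[m['fx'],0,m['cx']],[0,m['fy'],m['cy']],[0,0,1.]]); d=np.array(m['dist_coeffs'],float)
    if name=='wrist':
        s=arm.get_state(); T=np.eye(4); T[:3,:3]=R.from_euler('xyz',s['ee_rot']).as_matrix(); T[:3,3]=s['eef_pos']
        C=T@np.array(m['T_tool_cam'])
    else: C=np.linalg.inv(np.array(m['world_to_cam']))
    return K,d,C
def ray(c,p):
    K,d,C=c
    u=cv2.undistortPoints(np.array([[p]],float),K,d)[0,0]
    v=C[:3,:3]@np.array([u[0],-u[1],-1]); return C[:3,3],v/np.linalg.norm(v)
def onz(c,p,z):
    o,v=ray(c,p); return o+v*(z-o[2])/v[2]
def proj(c,X):
    K,d,C=c
    x=(np.atleast_2d(X)-C[:3,3])@C[:3,:3]; x=x*[1,-1,-1]
    return cv2.projectPoints(x,np.zeros(3),np.zeros(3),K,d)[0][:,0]
def tri(rs):
    A=0;b=0
    for o,v in rs:
        P=np.eye(3)-np.outer(v,v);A=A+P;b=b+P@o
    X=np.linalg.solve(A,b); return X,[np.linalg.norm((np.eye(3)-np.outer(v,v))@(X-o)) for o,v in rs]
E
python3 - <<'E'
from h import *
names=['viewer','window','collar_blue_mark','collar_yellow_mark','dish_large','dish_pinpoint','loupe_blue_lens','loupe_yellow_lens','loupe_blue_grip','loupe_yellow_grip','vial_red','bottle_green','jar_blue']
c={}
for n in('scene','side'):
    im=optics.grab_frame(n); cv2.imwrite(f'pics/{n}0.png',im[:,:,::-1]); c[n]=cam(n); print(n,c[n][2][:3,3].round(2))
    for k in names: print(n,k,[(np.round(r['point']).tolist(),round(r['conf'],2)) for r in finder.landmark_of(n,k)[:3]])
a=cv2.imread('pics/scene0.png');b=cv2.imread('pics/side0.png')
E
```

```text
scene [-0.06 -0.5   0.72]
scene viewer [([259.0, 207.0], 0.58)]
scene window [([240.0, 199.0], 0.81)]
scene collar_blue_mark [([250.0, 153.0], 0.48)]
scene collar_yellow_mark [([253.0, 169.0], 0.53), ([171.0, 196.0], 0.16)]
scene dish_large [([274.0, 208.0], 0.97), ([254.0, 172.0], 0.58)]
scene dish_pinpoint [([188.0, 236.0], 0.97), ([241.0, 198.0], 0.88), ([183.0, 183.0], 0.46)]
scene loupe_blue_lens [([182.0, 179.0], 0.77)]
scene loupe_yellow_lens [([336.0, 282.0], 0.67)]
scene loupe_blue_grip [([171.0, 198.0], 0.81), ([221.0, 170.0], 0.56), ([185.0, 186.0], 0.46)]
scene loupe_yellow_grip [([319.0, 300.0], 0.93)]
scene vial_red [([336.0, 282.0], 0.54), ([233.0, 244.0], 0.5)]
scene bottle_green [([337.0, 211.0], 0.61), ([184.0, 183.0], 0.16)]
scene jar_blue [([220.0, 169.0], 0.8)]
side [ 0.47 -0.86  0.64]
side viewer [([271.0, 225.0], 0.82)]
side window [([257.0, 204.0], 0.67), ([205.0, 239.0], 0.51), ([212.0, 178.0], 0.17)]
side collar_blue_mark [([278.0, 158.0], 0.59)]
side collar_yellow_mark [([281.0, 175.0], 0.5)]
side dish_large [([269.0, 228.0], 0.69), ([272.0, 223.0], 0.21)]
side dish_pinpoint [([185.0, 215.0], 0.98), ([259.0, 205.0], 0.93)]
side loupe_blue_lens [([235.0, 172.0], 0.61)]
side loupe_yellow_lens [([241.0, 324.0], 0.83)]
side loupe_blue_grip [([212.0, 181.0], 0.84), ([233.0, 177.0], 0.49)]
side loupe_yellow_grip [([200.0, 329.0], 0.96)]
side vial_red [([205.0, 237.0], 0.48)]
side bottle_green [([347.0, 268.0], 0.64)]
side jar_blue [([286.0, 173.0], 0.53)]
```

View pics/scene0.png

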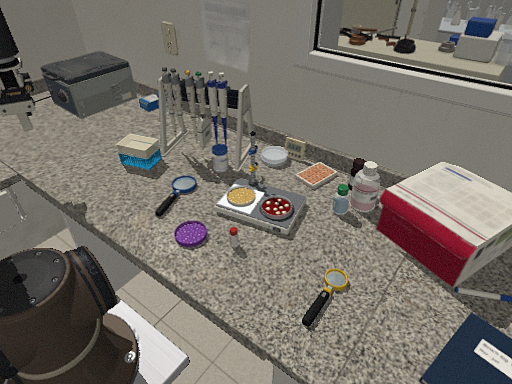

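View pics/side0.png

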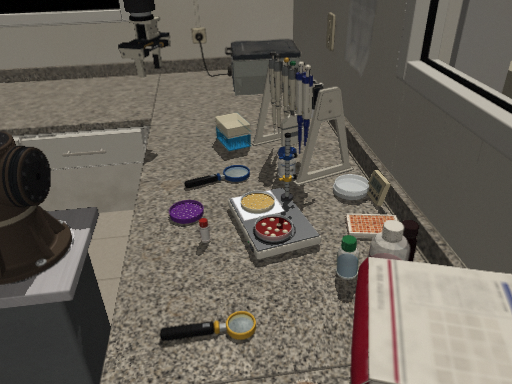

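The straw-yellow dish with pinpoint colonies (scene 241,198; side 259,205) is on the window next to the column, so I need the yellow loupe (scene 336,282 / 319,300). The candidates for dish_pinpoint are the straw one and the purple one (188,236); purple is the look-alike to leave alone. The red-agar dish is on the waiting seat. Next I'll triangulate.

Run:
```python
from h import *
a,b=cam('scene'),cam('side')
P={'window':((240,199),(257,204)),'blue':((250,153),(278,158)),'yel':((253,169),(281,175)),'dl':((274,208),(269,228)),'dp':((241,198),(259,205)),
'ylens':((336,282),(241,324)),'ygrip':((319,300),(200,329)),'blens':((182,179),(235,172)),'vial':((233,244),(205,237)),'viewer':((259,207),(271,225)),'jar':((220,169),(286,173)),'bottle':((337,211),(347,268))}
for k,(p,q) in P.items():
    X,r=tri([ray(a,p),ray(b,q)]); print(k,X.round(4),np.round(r,4))
dp=onz(a,(241,198),.034);dl=onz(a,(274,208),.034);print(dp,dl,onz(b,(259,205),.034),onz(b,(269,228),.034))
print('y',onz(a,(336,282),.007),onz(b,(241,324),.007),onz(a,(319,300),.009),onz(b,(200,329),.009))
im=cv2.imread('pics/side0.png')[110:260,180:350]; im2=cv2.imread('pics/scene0.png')[130:250,170:320]
f=lambda i:cv2.resize(i,(400,400*i.shape[0]//i.shape[1]),interpolation=2)
x,y=f(im),f(im2);h=max(len(x),len(y));o=np.zeros((h,800,3),np.uint8);o[:len(x),:400]=x;o[:len(y),400:]=y;cv2.imwrite('pics/c1.png',o)
print(arm.get_state()['ee_rot'], optics.camera_model('wrist')['T_tool_cam'])
```

```text
window [0.5715 0.0466 0.0293] [0.0034 0.0034]
blue [0.6284 0.0501 0.1589] [0.0003 0.0003]
yel [0.6329 0.0435 0.1089] [0.005 0.005]
dl [ 0.5858 -0.0686  0.0399] [0.0002 0.0002]
dp [0.5773 0.0473 0.0268] [0.0018 0.0018]
ylens [ 0.4911 -0.3165  0.0074] [0.0055 0.0055]
ygrip [ 0.4173 -0.3121  0.0086] [0.0011 0.0011]
blens [0.5364 0.2614 0.0176] [0.0059 0.0059]
vial [ 0.4335 -0.0404  0.0076] [0.0037 0.0037]
viewer [ 0.6006 -0.0039 -0.0007] [0.0003 0.0003]
jar [0.6812 0.2272 0.0052] [0.0063 0.0063]
bottle [ 0.7327 -0.1978  0.002 ] [0.0068 0.0068]
[0.56872619 0.03988282 0.034     ] [ 0.59119312 -0.06506071  0.034     ] [0.57709626 0.03965868 0.034     ] [ 0.58709651 -0.06054338  0.034     ]
y [ 0.48614192 -0.32060518  0.007     ] [ 0.49420194 -0.31006605  0.007     ] [ 0.41603593 -0.31313609  0.009     ] [ 0.41790924 -0.31129097  0.009     ]
[-3.14158930e+00 -9.41473129e-06 -2.02157346e+00] [[ 9.99999752e-01 -6.90905722e-04  1.35574918e-04 -4.34813745e-04]
 [-6.27849315e-04 -9.62185098e-01 -2.72395746e-01 -7.39259595e-02]
 [ 3.18647945e-04  2.72395593e-01 -9.62185294e-01 -1.46542712e-01]
 [ 0.00000000e+00  0.00000000e+00  0.00000000e+00  1.00000000e+00]]
```

View pics/c1.png

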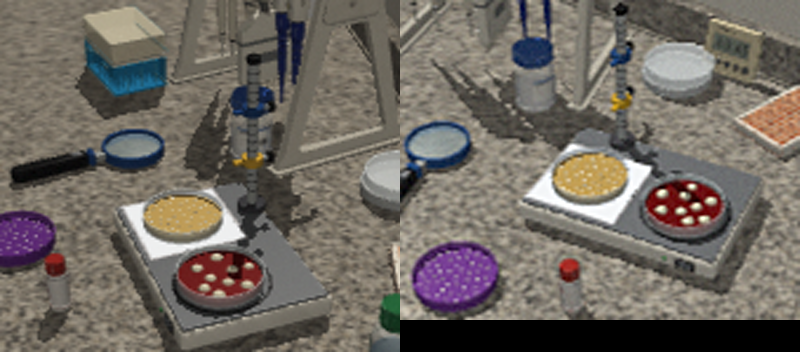

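Crop confirms it: the straw dish with pinpoint colonies stands on the lit white window, the purple dish is a look-alike off the base, and the yellow collar is the lower one on the column. I'll move in front of the column to look with the wrist camera.

Call:
apply_moves(
  increments=[0.006,-0.028,0.002,0,0,-0.12,0.006,-0.028,0.002,0,0,-0.12,0.006,-0.028,0.002,0,0,-0.12,0.006,-0.028,0.002,0,0,-0.12,0.006,-0.028,0.002,0,0,-0.12,0.006,-0.028,0.002,0,0,-0.12,0.006,-0.028,0.002,0,0,-0.12,0.006,-0.028,0.002,0,0,-0.12,0.006,-0.028,0.002,0,0,-0.12,0.006,-0.028,0.002,0,0,-0.12,0.006,-0.028,0.002,0,0,-0.12,0.006,-0.028,0.002,0,0,-0.12,0.006,-0.028,0.002,0,0,-0.12,0.006,-0.028,0.002,0,0,-0.12,0.006,-0.028,0.002,0,0,-0.12,0.006,-0.028,0.002,0,0,-0.12,0.006,-0.028,0.002,0,0,-0.12,0.006,-0.028,0.002,0,0,-0.12,0.006,-0.028,0.002,0,0,-0.12,0.006,-0.028,0.002,0,0,-0.12],
)

```text
t: 3.07
eef_pos: [0.4134, 0.0254, 0.2799]
ee_rot: [3.132, -0.002, 1.77]
force: [-0.0, -0.1, 0.5]
width: 0.0875
```

Call:
apply_moves(
  increments=[0,0,0,0,0,-0.1,0,0,0,0,0,-0.1,0,0,0,0,0,-0.09,0,0,0,0,-0.1,0,0,0,0,0,-0.1,0,0,0,0,0,-0.1,0,0,0,0,0,-0.1,0,0,0,0,0,0,0],
)

```text
t: 3.73
eef_pos: [0.4147, 0.0175, 0.2774]
ee_rot: [2.721, -0.054, 1.453]
force: [-0.4, -1.3, -1.1]
width: 0.088
```

Run:
```python
from h import *
c=cam('wrist'); im=optics.grab_frame('wrist'); cv2.imwrite('pics/w1.png',im[:,:,::-1]); np.save('w1.npy',c[2])
print(c[0][0,0],c[2].round(3))
for k in ['window','dish_pinpoint','collar_blue_mark','collar_yellow_mark','dish_large']: print(k,[(np.round(r['point'],1).tolist(),round(r['conf'],2)) for r in finder.landmark_of('wrist',k)[:3]])
```

```text
320.78082494644457 [[ 0.116 -0.758 -0.642  0.288]
 [ 0.992  0.124  0.033  0.027]
 [ 0.054 -0.641  0.766  0.381]
 [ 0.     0.     0.     1.   ]]
window []
dish_pinpoint [([280.0, 180.5], 0.81), ([297.4, 38.1], 0.58)]
collar_blue_mark [([198.9, 90.8], 0.67), ([302.2, 278.7], 0.6), ([23.5, 156.3], 0.42)]
collar_yellow_mark [([295.1, 242.4], 0.48)]
dish_large [([203.6, 204.3], 0.59)]
```

View pics/w1.png

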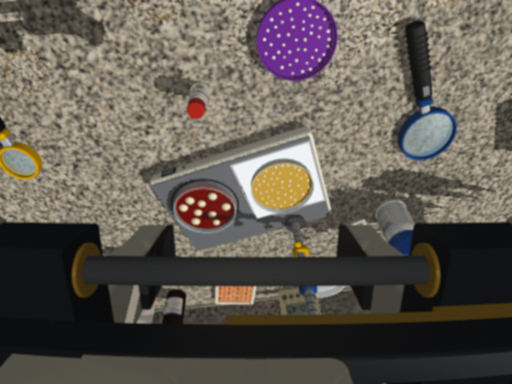

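The wrist view is mounted upside down. It shows the straw dish on the window at (280,186), the yellow pointer near (297,243), the purple look-alike at (297,38), and part of the yellow loupe at left. Next I'll combine the measurements.

Run:
```python
from h import *
W=(cam('wrist')[0],cam('wrist')[1],np.load('w1.npy'));a,b=cam('scene'),cam('side')
ims={'w':cv2.imread('pics/w1.png'),'a':cv2.imread('pics/scene0.png'),'b':cv2.imread('pics/side0.png')}
def blob(k,box,lo,hi):
    x0,y0,x1,y1=box; h=cv2.cvtColor(ims[k][y0:y1,x0:x1],cv2.COLOR_BGR2HSV); m=cv2.inRange(h,lo,hi)
    n,l,s,c=cv2.connectedComponentsWithStats(m); i=1+np.argmax(s[1:,4]); return c[i]+[x0,y0],s[i]
S=(15,60,90),(35,255,255)
e={}
for k,bx in {'w':(240,150,325,220),'a':(222,185,262,210),'b':(235,192,282,216)}.items(): e[k]=blob(k,bx,*S); print('dish',k,e[k])
C={'w':W,'a':a,'b':b}
for k in C: print(onz(C[k],e[k][0],.038).round(4))
for k,bx in {'w':(285,230,315,265),'a':(240,160,265,180),'b':(268,165,298,187)}.items(): print('collar',k,blob(k,bx,(15,130,90),(33,255,255)))
X,r=tri([ray(W,(295.1,242.4)),ray(a,(253,169)),ray(b,(281,175))]);print('ymark',X,r)
dl=[onz(W,(203.6,207),.038),onz(a,(274,208),.038)];print(dl)
f=lambda k,x,y:cv2.resize(ims[k][y-15:y+25,x-20:x+20],(400,400),interpolation=0)
cv2.imwrite('pics/c2.png',np.hstack([f('w',300,243),f('b',283,165)]))
```

```text
dish w (array([281.34048257, 185.39588919]), array([  12,   11,   60,   49, 2238], dtype=int32))
dish a (array([240.72853186, 195.09418283]), array([  5,   2,  28,  17, 361], dtype=int32))
dish b (array([257.08370044, 201.34361233]), array([  6,   1,  33,  18, 454], dtype=int32))
[0.5739 0.0482 0.038 ]
[0.5752 0.046  0.038 ]
[0.5738 0.0513 0.038 ]
collar w (array([300.07142857, 249.01190476]), array([  8,  11,  17,  16, 168], dtype=int32))
collar a (array([252.25714286, 167.97142857]), array([ 9,  5,  8,  7, 35], dtype=int32))
collar b (array([285.76, 178.24]), array([11, 10, 13,  7, 50], dtype=int32))
ymark [0.63623334 0.0545699  0.09867   ] [np.float64(0.007187447891387646), np.float64(0.007330455336105598), np.float64(0.007818826607659578)]
[array([ 0.59606332, -0.0663382 ,  0.038     ]), array([ 0.5874017 , -0.06755984,  0.038     ])]
```

View pics/c2.png

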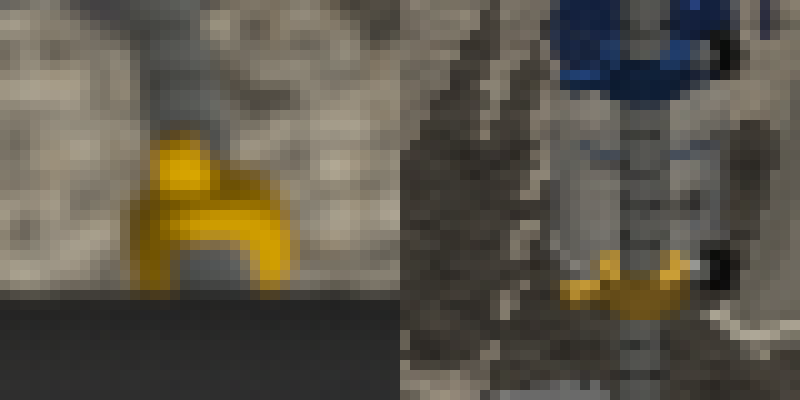

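Dish is at (0.574, 0.048). The yellow pointer tip shows at wrist (297.5,242) and side (279.5,179). I'll take one closer, flatter look for its height.

Call:
apply_moves(
  increments=[0.01,0.003,-0.01,0,-0.1,0.02,0.01,0.003,-0.01,0,-0.1,0.02,0.01,0.003,-0.01,0,-0.1,0.02,0.01,0.003,-0.01,0,-0.1,0.02,0.01,0,-0.01,0,0,0.02,0,0,0,0,0,0,0,0,0,0,0,0],
)

```text
t: 4.62
eef_pos: [0.5182, 0.0261, 0.3211]
ee_rot: [2.411, -0.109, 1.598]
force: [-0.4, -0.1, 0.6]
width: 0.0876
```

Run:
```python
from h import *
c=cam('wrist'); im=optics.grab_frame('wrist')[:,:,::-1]; cv2.imwrite('pics/w2.png',im); np.save('w2.npy',c[2])
print(c[2].round(3)); p=proj(c,[[.632,.0595,.1],[.574,.048,.038]]).round(); print(p)
for k in ['collar_yellow_mark','dish_pinpoint']: print(k,[(np.round(r['point'],1).tolist(),round(r['conf'],2)) for r in finder.landmark_of('wrist',k)[:3]])
x,y=np.clip(p[0],30,450).astype(int); y=min(y,354)
cv2.imwrite('pics/c3.png',np.hstack([cv2.resize(im,(400,300)),cv2.resize(im[y-30:y+30,x-40:x+40],(400,300),interpolation=0)])); print(x,y)
```

```text
[[-0.027 -0.537 -0.843  0.366]
 [ 0.994  0.077 -0.081  0.016]
 [ 0.109 -0.84   0.532  0.381]
 [ 0.     0.     0.     1.   ]]
[[261. 108.]
 [246.  34.]]
collar_yellow_mark [([258.7, 102.4], 0.81)]
dish_pinpoint [([242.3, 32.9], 0.6), ([91.7, 119.6], 0.17)]
261 108
```

View pics/c3.png

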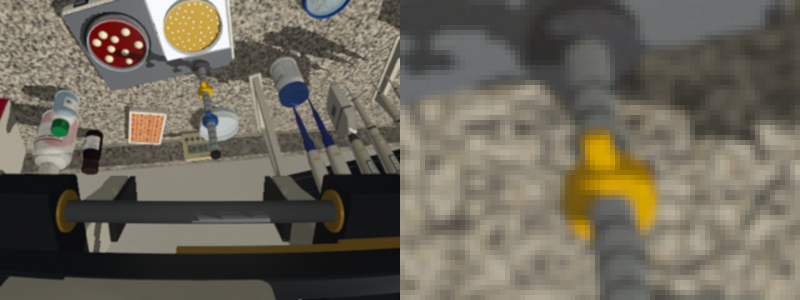

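Run:
```python
from h import *
K,D,_=cam('wrist')
w1=(K,D,np.load('w1.npy'));w2=(K,D,np.load('w2.npy'));b=cam('side');a=cam('scene')
d=np.array([.574,.048])
for th in (8,11,14):
  t=np.radians(th); X=d+.059*np.array([np.cos(t),np.sin(t)])
  for n,c,p in (('w1',w1,(297.5,242)),('w2',w2,(260.3,105)),('w2net',w2,(258.7,102.4)),('side',b,(279.5,179))):
    zs=np.arange(.08,.12,.0005); q=proj(c,np.c_[np.tile(X,(len(zs),1)),zs]); e=np.linalg.norm(q-p,axis=1); i=e.argmin(); print(th,n,zs[i].round(4),(q[i]-p).round(1))
print(tri([ray(w1,(297.5,242)),ray(w2,(260.3,105)),ray(b,(279.5,179))]))
print('dish w2',onz(w2,(246,34),.038), arm.get_state()['eef_pos'],arm.get_state()['q'])
```

```text
8 w1 0.0935 [-3.   0.7]
8 w2 0.0945 [-3.   0.5]
8 w2net 0.0895 [-1.9  0.2]
8 side 0.0955 [-0.3  0. ]
11 w1 0.0935 [-0.9  0.2]
11 w2 0.0945 [-0.4 -0. ]
11 w2net 0.09 [0.7 0. ]
11 side 0.094 [-0.7 -0.1]
14 w1 0.0935 [ 1.3 -0.4]
14 w2 0.095 [ 2.2 -0.3]
14 w2net 0.09 [ 3.2 -0.6]
14 side 0.092 [-1.2  0. ]
(array([0.63368086, 0.06042261, 0.09249695]), [np.float64(0.0005301512780337986), np.float64(0.000353409868048199), np.float64(0.00043571332575974)])
dish w2 [0.57438448 0.04768387 0.038     ] [0.51711855 0.02729728 0.32084979] [ 0.47803824 -0.36566463 -1.00769179  0.79491631 -0.30762396 -2.75080063]
```

Three views agree: the yellow pointer is at z≈0.0935 and the dish at (0.574, 0.048). The network's point gives 0.090. I'll untilt and go above the yellow loupe.

Run:
```python
from h import *
s=arm.get_state(); A=R.from_euler('xyz',s['ee_rot']); B=R.from_euler('xyz',[np.pi,0,np.pi/2]); print((B*A.inv()).as_rotvec())
```

```text
[-0.11496048  0.72789742  0.01155099]
```

Call:
apply_moves(
  increments=[-0.0125,0,0,-0.0145,0.091,0.0015,-0.0125,0,0,-0.0145,0.091,0.0015,-0.0125,0,0,-0.0145,0.091,0.0015,-0.0125,0,0,-0.0145,0.091,0.0015,-0.0125,0,0,-0.0145,0.091,0.0015,-0.0125,0,0,-0.0145,0.091,0.0015,-0.0125,0,0,-0.0145,0.091,0.0015,-0.0125,0,0,-0.0145,0.091,0.0015,0,-0.028,-0.009,0,0,0,0,-0.028,-0.009,0,0,0,0,-0.028,-0.009,0,0,0,0,-0.028,-0.009,0,0,0,0,-0.028,-0.009,0,0,0,0,-0.028,-0.009,0,0,0,0,-0.028,-0.009,0,0,0,0,-0.028,-0.009,0,0,0,0,-0.028,-0.009,0,0,0,0,-0.028,-0.009,0,0,0,0,-0.028,-0.009,0,0,0,0,-0.028,-0.009,0,0,0],
)

```text
t: 6.43
eef_pos: [0.4083, -0.2977, 0.2174]
ee_rot: [-3.129, -0.016, 1.627]
force: [0.4, 0.8, 0.2]
width: 0.0876
```

Run:
```python
from h import *
s=arm.get_state(); A=R.from_euler('xyz',s['ee_rot']); B=R.from_euler('xyz',[np.pi,0,np.pi/2]); print(s['eef_pos'],s['q'],(B*A.inv()).as_rotvec())
```

```text
[ 0.40825488 -0.29767923  0.21736485] [-0.24991542  0.10595891 -0.36525935 -0.01310376 -1.1169562  -1.2591861 ] [-0.01608516 -0.01344973 -0.05584541]
```

Call:
apply_moves(
  increments=[0.005,-0.007,-0.01,-0.008,-0.0065,-0.028,0.004,-0.007,-0.01,-0.008,-0.0065,-0.028,0,0,0,0,0,0],
)

```text
t: 6.68
eef_pos: [0.4174, -0.3133, 0.1949]
ee_rot: [-3.137, -0.002, 1.568]
force: [-0.4, 0.5, -0.7]
width: 0.0875
```

Run:
```python
from h import *
c=cam('wrist'); s=arm.get_state(); im=optics.grab_frame('wrist')[:,:,::-1]; cv2.imwrite('pics/w3.png',im); print(s['eef_pos'],s['ee_rot'])
for k,z in (('loupe_yellow_lens',.007),('loupe_yellow_grip',.009)):
  for r in finder.landmark_of('wrist',k)[:3]: print(k,np.round(r['point'],1),round(r['conf'],2),onz(c,r['point'],z).round(4))
h=cv2.cvtColor(im,cv2.COLOR_BGR2HSV); m=cv2.inRange(h,(18,130,90),(33,255,255)); m[225:]=0
n,l,st,ce=cv2.connectedComponentsWithStats(m); i=1+np.argmax(st[1:,4]); cn=max(cv2.findContours((l==i).astype(np.uint8),0,1)[0],key=len)
(x,y),r=cv2.minEnclosingCircle(cn); print('frame',x,y,r,st[i],onz(c,(x,y),.007))
```

```text
[ 0.41737294 -0.31330939  0.19485262] [-3.13684835e+00 -2.01368273e-03  1.56799114e+00]
loupe_yellow_lens [253. 238.] 0.94 [ 0.495  -0.3158  0.007 ]
loupe_yellow_grip [251.8 170.4] 0.68 [ 0.4165 -0.3167  0.009 ]
frame 256.5 224.0 19.500099182128906 [237 216  40   9 169] [ 0.47803274 -0.31179641  0.007     ]
```

View pics/w3.png

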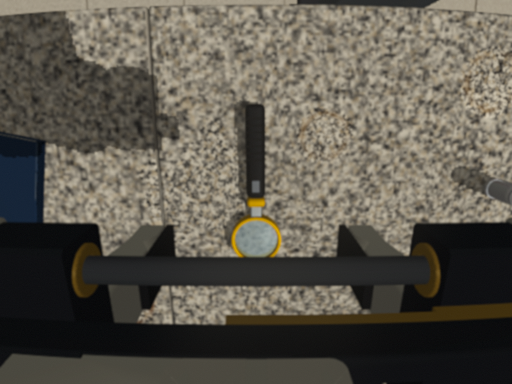

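The loupe is straight under the gripper: ring centre (256.5,239), handle column ≈255.5, grip at about (0.419, -0.312). Descending now.

Call:
apply_moves(
  increments=[0.001,0.001,-0.02,-0.005,0,0.003,0,0,-0.02,0,0,0,0,0,-0.02,0,0,0,0,0,-0.02,0,0,0,0,0,-0.02,0,0,0,0,0,-0.02,0,0,0,0,0,-0.02,0,0,0,0,0,-0.015,0,0,0,0,0,0,0,0,0],
)

```text
t: 7.58
eef_pos: [0.4272, -0.3045, 0.0498]
ee_rot: [3.124, 0.009, 1.596]
force: [-0.6, 0.1, 0.0]
width: 0.0876
```

Call:
apply_moves(
  increments=[-0.008,-0.008,-0.012,0.009,-0.017,-0.025,0,0,-0.012,0,0,0,0,0,-0.008,0,0,0,0,0,0,0,0,0],
)

```text
t: 7.92
eef_pos: [0.4234, -0.3109, 0.0222]
ee_rot: [3.101, 0.002, 1.578]
force: [0.4, -0.1, 0.3]
width: 0.0874
```

Run:
```python
from h import *
s=arm.get_state(); A=R.from_euler('xyz',s['ee_rot']); B=R.from_euler('xyz',[np.pi,0,np.pi/2]); print(s['eef_pos'],(B*A.inv()).as_rotvec(),s['force'])
```

```text
[ 0.42341692 -0.31086174  0.02222358] [ 0.00172623  0.04056736 -0.00684135] [ 0.41515341 -0.10214498  0.25677683]
```

Call:
apply_moves(
  increments=[-0.004,-0.001,-0.005,0,0.04,-0.007,0,0,-0.004,0,0,0,0,0,0,0,0,0],
)

```text
t: 8.17
eef_pos: [0.4219, -0.3115, 0.0164]
ee_rot: [3.138, 0.003, 1.574]
force: [-0.2, 0.0, 0.2]
width: 0.0875
```

Run:
```python
from h import *
s=arm.get_state(); A=R.from_euler('xyz',s['ee_rot']); B=R.from_euler('xyz',[np.pi,0,np.pi/2]); print(s['eef_pos'],(B*A.inv()).as_rotvec(),s['force'])
```

```text
[ 0.42191627 -0.31146424  0.01636681] [ 0.00323926  0.00382271 -0.00319467] [-0.17785017  0.03838456  0.16426346]
```

Call:
apply_moves(
  increments=[-0.002,0,-0.003,0,0,0,0,0,0,0,0,0],
)

```text
t: 8.33
eef_pos: [0.4211, -0.3112, 0.0145]
ee_rot: [3.134, 0.004, 1.576]
force: [-0.3, 1.0, 0.4]
width: 0.0876
```

Call:
apply_moves(
  increments=[0,0,0,0,0,0,0,0,0,0,0,0,0,0,0,0,0,0,0,0,0,0,0,0,0,0,0,0,0,0,0,0,0,0,0,0,0,0,0,0,0,0,0,0,0,0,0,0],
  hand=1,
  force=35,
)

```text
t: 9.0
eef_pos: [0.4214, -0.3114, 0.0158]
ee_rot: [3.131, 0.004, 1.576]
force: [-0.5, 0.2, -0.0]
width: 0.0397
```

Call:
apply_moves(
  increments=[0,0,0,0,0,0,0,0,0,0,0,0,0,0,0,0,0,0,0,0,0,0,0,0,0,0,0,0,0,0,0,0,0,0,0,0],
)

```text
t: 9.5
eef_pos: [0.4214, -0.3114, 0.0158]
ee_rot: [3.132, 0.004, 1.576]
force: [-0.0, 0.5, 0.9]
width: 0.0197
```

Call:
apply_moves(
  increments=[0,0,0.005,0,0,0,0,0,0.01,0,0,0,0,0,0.015,0,0,0,0,0,0.02,0,0,0,0,0,0.02,0,0,0,0,0,0.02,0,0,0,0,0,0.02,0,0,0,0,0,0.01,0,0,0,0,0,0.0,0,0,0],
)

```text
t: 10.25
eef_pos: [0.4183, -0.3105, 0.1455]
ee_rot: [3.135, 0.003, 1.575]
force: [0.8, -0.6, -2.0]
width: 0.0194
```

Run:
```python
from h import *
c=cam('wrist'); s=arm.get_state(); im=optics.grab_frame('wrist')[:,:,::-1]; cv2.imwrite('pics/w4.png',im)
A=R.from_euler('xyz',s['ee_rot']); B=R.from_euler('xyz',[np.pi,0,np.pi/2]); print(s['eef_pos'],(B*A.inv()).as_rotvec(),s['force'],s['width'])
for k in ('loupe_yellow_lens','loupe_yellow_grip'):
  for r in finder.landmark_of('wrist',k)[:3]: print(k,np.round(r['point'],1),round(r['conf'],2),onz(c,r['point'],s['eef_pos'][2]-.008).round(4))
```

```text
[ 0.41827973 -0.31050601  0.14547488] [ 0.003276    0.00688108 -0.00452674] [ 0.83708895 -0.55685028 -2.02885541] 0.01941277241612374
loupe_yellow_grip [253.7 241. ] 0.65 [ 0.4172 -0.3113  0.1375]
```

View pics/w4.png

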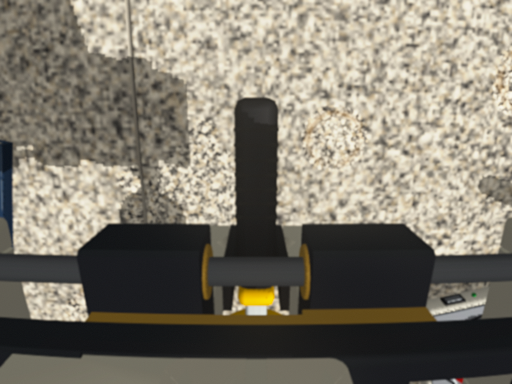

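The loupe is gripped and lifted (width 19.4 mm, about 2 N of load), with the handle straight. I'm carrying it over.

Call:
apply_moves(
  increments=[0.002,0.012,0,0,0,0,0.003,0.02,0,0,0,0,0.003,0.02,0,0,0,0,0.003,0.02,0,0,0,0,0.003,0.02,0,0,0,0,0.003,0.02,0,0,0,0,0.003,0.02,0,0,0,0,0.003,0.02,0,0,0,0,0.003,0.02,0,0,0,0,0.003,0.02,0,0,0,0,0.003,0.02,0,0,0,0,0.003,0.02,0,0,0,0,0.003,0.02,0,0,0,0,0.003,0.02,0,0,0,0,0.003,0.02,0,0,0,0,0.003,0.02,0,0,0,0,0.002,0.015,0,0,0,0,0,0.01,0,0,0,0,0,0,0,0,0,0],
)

```text
t: 11.98
eef_pos: [0.4498, 0.0416, 0.1188]
ee_rot: [-3.1, 0.005, 1.568]
force: [-0.4, -0.6, -1.5]
width: 0.0199
```

```bash
cat > chk.py <<'E'
from h import *
s=arm.get_state(); A=R.from_euler('xyz',s['ee_rot']); B=R.from_euler('xyz',[np.pi,0,np.pi/2])
print(np.round(s['eef_pos'],4),(B*A.inv()).as_rotvec().round(4),np.round(s['force'],1),s['width'],'to go',(np.array([.5005,.048,.102])-s['eef_pos']).round(4))
E
python3 chk.py
```

```text
[0.4498 0.0416 0.1188] [ 0.0051 -0.0418  0.0031] [-0.4 -0.6 -1.5] 0.01985440236422204 to go [ 0.0507  0.0064 -0.0168]
```

Call:
apply_moves(
  increments=[0.008,0.001,0.002,0.002,-0.02,0.001,0.008,0.001,0.002,0.002,-0.02,0.001,0.008,0.001,0,0,0,0,0.008,0.001,0,0,0,0,0.008,0.001,0,0,0,0,0,0,0,0,0,0],
)

```text
t: 12.48
eef_pos: [0.4927, 0.0445, 0.1218]
ee_rot: [-3.142, 0.003, 1.569]
force: [0.1, 0.2, -0.9]
width: 0.0195
```

```bash
python3 chk.py
```

```text
[0.4927 0.0445 0.1218] [ 0.0025 -0.0001  0.0016] [ 0.1  0.2 -0.9] 0.019469233061102785 to go [ 0.0078  0.0035 -0.0198]
```

Call:
apply_moves(
  increments=[0.003,0.001,-0.006,0,0,0,0.003,0.001,-0.006,0,0,0,0.002,0.001,-0.005,0,0,0,0,0,0,0,0,0,0,0,0,0,0,0],
)

```text
t: 12.9
eef_pos: [0.5016, 0.0465, 0.1019]
ee_rot: [-3.139, 0.003, 1.566]
force: [0.3, 1.0, -0.5]
width: 0.0197
```

```bash
python3 chk.py
python3 - <<'E'
from h import *
s=arm.get_state(); L=np.array(s['eef_pos'])+[.0735,0,-.0088]
o=[];rs=[]
for n in('scene','side'):
    im=optics.grab_frame(n)[:,:,::-1].copy(); c=cam(n); p=proj(c,[L,[.574,.048,.038],[.633,.0595,.0935]]); print(n,p.round(1).tolist())
    q=finder.landmark_of(n,'loupe_yellow_lens'); print([(np.round(r['point'],1).tolist(),round(r['conf'],2)) for r in q[:2]])
    x,y=p[0].astype(int); o.append(cv2.resize(im[y-40:y+40,x-40:x+40],(400,400),interpolation=cv2.INTER_CUBIC)); 
    if q: rs.append(ray(c,q[0]['point']))
if len(rs)==2: print(tri(rs))
cv2.imwrite('pics/f1.png',np.hstack(o))
E
```

```text
[0.5016 0.0465 0.1019] [ 0.0031 -0.0021  0.0045] [ 0.3  1.  -0.5] 0.01971081236141973 to go [-0.0011  0.0015  0.0001]
scene [[240.0, 180.5], [240.0, 195.0], [248.8, 169.6]]
[]
side [[257.2, 183.9], [257.3, 202.0], [279.2, 179.0]]
[([257.4, 182.7], 0.79)]
```

View pics/f1.png

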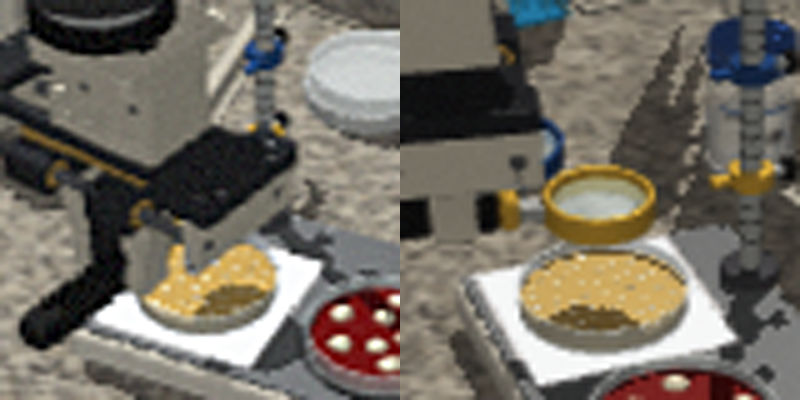

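In the side view the yellow ring sits level and centred over the straw dish, at the yellow pointer's height. Its centre is about (257,183), against (257,184) predicted. I'll let it settle and hand in.

Call:
apply_moves(
  increments=[0,0,0,0,0,0,0,0,0,0,0,0,0,0,0,0,0,0,0,0,0,0,0,0],
)

```text
t: 13.43
eef_pos: [0.502, 0.047, 0.1036]
ee_rot: [3.141, 0.002, 1.567]
force: [0.4, -0.4, -0.7]
width: 0.0195
```

```bash
python3 chk.py; python3 -c "
from station import arm
import numpy as np
s=arm.get_state();print(np.abs(s['qd']).max())
if abs(s['eef_pos'][2]-.102)<.003: print(arm.job_done())"
```

```text
[0.502  0.047  0.1036] [0.0017 0.0008 0.0037] [ 0.4 -0.4 -0.7] 0.01946387283670911 to go [-0.0015  0.001  -0.0016]
0.004929421216256506
the job is handed in; nothing more can be done
None
```

The straw-yellow pinpoint dish was on the window, so I gripped the small yellow loupe by its handle and carried it over that dish. I handed in at about 13.4 s with the arm still holding it; the hand-in gives no verdict.

**Last checks:**
- **Position:** By arm pose, the lens is about 2 mm sideways from the dish centre. Its height is 0.095 m, against my estimate of 0.0935 m for the yellow pointer.
- **Level and stillness:** The gripper was within 0.2° of straight down, the joints were almost still (under 0.005 rad/s), and the grip width was 19.5 mm on the handle.
- **Side view:** The ring looked level and touched nothing.

**Disagreements and gaps:**
- **Pointer height:** My readings from three pictures gave 0.0925 to 0.095 m, but the network's landmark gave about 0.090 m, which would put the lens about 5 mm high (limit 6 mm).
- **Lens position:** The network's point for the lens was about 1 pixel (roughly 2 mm) higher in the side view than my prediction. It could not find the lens in the scene view because the gripper hid it.
- **Carry:** The arm sank about 27 mm while carrying the loupe over. I corrected this before lowering it, and the loupe stayed well above everything on the worktop.

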